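# Push a worn guide bushing up out of a clay printer's bracket

### The arm

A 6-joint arm with a two-finger parallel gripper is mounted at the origin on the work surface. World frame = base frame: x ahead of the robot, y to its left, z up, the work surface at z = 0. Lengths are in m, angles in degrees, forces in N, time in s.
With the tool pointing down it reaches from about 0.4 to 0.825 m from the base axis. Payload 7 kg.
Tool frame: the origin (TCP) lies midway between the tips of the shut fingers; the grasp point (between the pads) lies r.grasp_offset behind it (r.grasp_offset is the distance from the TCP to the grasp point, in m); z points along the fingers, y is the direction in which the jaws open and shut (so a half turn about z gives the same grasp; the last joint's range is limited). The gripper opens to 88 mm and grips with 3 to 60 N. Pads are 19 mm wide; open, the fingers measure 130 mm over their backs; the gripper's body (78 mm by 193 mm) begins 47 mm behind the grasp point.
Start: joints at [-58.665, 20.546, 0.682, 0, -70.136, -16.507], TCP at [0.173, -0.653, 0.227] pointing down, gripper open.
Joint ranges: [-176.03, 176.03], [-82.01, 121.73], [-58.28, 71.71], [-173.87, 95.51], [-174.79, -0.11], [-173.66, 173.66]. Speed limits (degrees/s): [136.94, 136.94, 172.46, 180, 180, 180].

### API

Orientations are given as [roll, pitch, yaw] about the fixed x, y, z axes, in that order (R = Rz(yaw) Ry(pitch) Rx(roll)).
In Python, from plant import status, imaging, r gives the robot as it stands.
- The arm moves only by the tool apply_moves, never from a script. Its argument "moves" is a list of rows, each a list of 6 numbers: the shift along the tool's x, y, z in units of 200 mm (1.0 is 200 mm), then the turn, a rotation vector about the tool's x, y, z in units of 90 degrees (1.0 is 90 degrees). In form: [[tx, ty, tz, rx, ry, rz], ...]. A call has 1 to 12 rows; each row is the pose to reach, as a shift and turn from the pose measured when the call began, along the tool's axes at that moment; what a row does not reach only later rows make up. A row lasts 1/8 s, in which the tool goes at most 62.5 mm and 10.7 degrees, less where a joint would pass 70% of its speed; a pose out of reach is approached as far as the arm can. A call with a number of a shift or a turn outside -1 to 1 is refused whole. A call with a gripper value outside its range is refused whole. "hand" is the closure, from -1 (fully open) to 1 (shut), set as the call begins (left out, the last holds). The fingers move at their own pace and stop on an object; "grip_force" is the grip in N (left out, the last holds). Time passes only in rows, so rows that repeat a pose let the fingers close. It gives the time, the measured TCP pose, the force and the opening at its end, in the units of the state.
- status.get_state(): the state, without advancing time (a new reading comes with each control period).
- imaging.capture(name): name is "scene" or "top" or "wrist"; returns (picture, depth): 400x640x3 uint8, blue, green, red; 400x640 float32, m along the optical axis (not along the pixel's ray), 0 where there is no reading.
- imaging.camera_info(name): a dict with "fx", "fy", "cx", "cy" (pixels), "T" (4x4, takes a point from camera to world coordinates). Camera axes: x right, y up, looking along -z (the intrinsics and any distortion apply to the point x, -y, -z); pixel columns grow to the right and rows downward; lengths in m; the calibration is good to about 2 mm. A picture is of the moment at which its call begins: read the wrist's pose just before it. camera_info takes no time and is no camera call; for the wrist camera it gives the pose at the moment of the call.
- r.close_job(): hands the job in, once; it reports no verdict.
The state is a dict: "time_s": time; "joints": joint angles; "qd": joint speeds; "joint_torque": joint torques, N m; "tcp_pos": TCP position; "eef_rot": TCP orientation; "contact_force": force on the tool from outside, world axes, zero at the start; "moment": the same for the moment, N m; "gripper_width": finger opening in m.
Only numpy, scipy, OpenCV 4.12 (cv2) and the standard library are available. Lean on these libraries where they do the work, as an engineer would, in place of code of your own. Each camera call takes 0.05 s, during which the arm holds its last target.

### The job

The dark worn bushing is stuck below the face of the silver bracket on the clay printer's Z axis: hook the C-shaped push-out tool under the bracket, feel its push screw into the access hole without forcing it against the bracket, and push the bushing about half-way up, not right out. Stand the tool back upright on the bench, draw the bushing out with the gripper and stand it on its end in the red tray; set both down, do not drop them, and leave the new brass bushing and everything else where they are.

Things in the scene. Friction and masses are not known exactly. Their poses are not given: they have to be found in the camera images.
- frame: Black extrusion portal clamped to the bench, 240 mm wide (y) plus a motor on its +y side, with a silver bracket that points to -x, roughly at the robot. Origin on the bench under the bushing's axis; z up. Bracket: underside 100, top 132 mm up, ends 28 mm from the axis in -x and +-y, open below. From 47 mm in +x: flange, beam and legs, 132 mm high, caps to 146 mm at the beam's ends.
- socket (a point): On the bushing's axis, level with the bracket's top face. Recess: 26 mm diameter, 26 mm deep, open above; floor 6 mm thick. Three sprung shoes in its wall, 6 to 18 mm above the floor, grip the bushing: moving it up or down takes about 8 to 14 N, and it stays at the height where it is left as long as its lower end is below the shoes' upper ends.
- access (a point): On the same axis, level with the bracket's underside: lower mouth of the access hole through the recess floor, 16 mm diameter, bevelled by 1 mm, 6 mm long up to the bushing's lower end; hidden from above.
- worn_center (a point): Centre of the worn bushing: dark brown bronze sleeve, outer diameter 24 mm, bore 10 mm, 24 mm long, about 70 g; z along its axis. At the start it sits on the recess floor, its top 2 mm below the bracket's face (centre 14 mm below socket).
- tool_grip (a point): Centre of the orange handle of the push-out tool: a C-shaped metal frame standing on its flat foot, 164 mm high, about 0.27 kg. z up, x from its spine to its open side. Handle 22 mm (x) by 24 mm (y), 50 mm high; this point is 139 mm above the tool's underside. Upper arm below the handle, over the pin: 102 to 114 mm up.
- tool_foot (a point): Underside of the tool, straight below the handle. A blunt push screw, 13 mm diameter, tip bevelled by 1 mm, stands up from a slot in the foot. Its setting is unknown but locked: 6 mm behind to 6 mm ahead (x) of this point, on the tool's midline; tip 32 to 47 mm above it. Foot: 10 mm thick, 44 mm wide, from 58 mm behind to 28 mm ahead. Spine: 48 to 60 mm behind, 24 mm wide.
- tray: Red open tray for worn parts, fixed to the bench, 120 mm (x) by 100 mm (y), 22 mm high, walls and floor 4 mm thick; origin at the centre of its underside. It stands to one side of the robot and the tool to the other; which is which changes.
- fresh_center (a point): Centre of the new bushing, bright brass, same size as the worn one, standing on the bench (24 mm high). Leave it.
- leadscrew: Lead screw lying on the bench, 200 mm along its x, 22 mm high; origin under its centre. Leave it.
- driver: Screwdriver with a yellow handle lying along its x, about 200 mm long. Leave it.
- spanner: Steel spanner lying along its x, about 160 mm long. Leave it.
- grease: Grease jar with a blue cap, 56 mm diameter, 55 mm high. Leave it.
- tile: Small printed clay lattice tile, 103 mm square, 18 mm high; fragile, leave it.
Not all that is in view belongs to the job. What is meant by the part that bears tool_grip is not purple, and is the smaller of those in its own colour.

How it is judged:
By the outcome, as a careful person would: the job done as asked, in the order asked, and still so for the second after the job is handed in, with the robot touching nothing.
It also fails if it takes over 72 s, if anything falls off the work surface, if the arm or the gripper's body presses on something with over 40 N, if the wrist force passes 120 N, or if a joint passes its speed limit or range.

## Working session

There is one attempt and no reset: what is moved stays moved. The work goes in short steps, Python scripts to look and compute and a tool call to move; the robot and the scene stay as the last step left them, time stands still between calls to the robot, and variables do not carry over. Pictures are saved under pics/ and viewed, and the job is handed in when it is done.

Besides the shell and the picture viewer there is one more tool, called as name(argument=value, ...) on one line, values as JSON. apply_moves: Moves the arm, as the interface text tells. Its arguments: {"type":"object","properties":{"moves":{"type":"array","items":{"type":"array","items":{"type":"number"}}},"hand":{"type":"number"},"grip_force":{"type":"number"}},"required":["moves"]}

```bash
ls; mkdir -p pics; python3 - <<'E'
from plant import status, imaging, r
import cv2,numpy as np
print(status.get_state(), r.grasp_offset)
for n in ("scene","top","wrist"):
    p,d=imaging.capture(n); cv2.imwrite(f"pics/{n}0.png",p); np.save(f"pics/{n}0.npy",d)
    print(n,imaging.camera_info(n))
E
```

```text
pics
{'time_s': 0.0, 'joints': array([-5.86654304e+01,  2.05907241e+01,  6.33693549e-01, -2.07653199e-02,
       -7.01349017e+01, -1.65087172e+01]), 'qd': array([-0.07447814,  0.1108868 ,  0.06808713,  0.09431191,  0.07036952,
       -0.1658086 ]), 'joint_torque': array([-6.95468661e-04, -5.82728970e+01,  2.93055063e+01,  6.99737549e+00,
        6.85686129e-03, -1.92866296e-04]), 'tcp_pos': array([ 0.17259489, -0.6520571 ,  0.22562807]), 'eef_rot': array([ 1.79906310e+02, -7.41020868e-03, -1.65181213e+02]), 'contact_force': array([-0.61145416,  0.00685446,  0.03786157]), 'moment': array([ 0.03805421, -0.00051391, -0.00824247]), 'gripper_width': 0.08776088479623836} 0.0188
scene {'fx': 406.60739975903306, 'fy': 406.60739975903306, 'cx': 323.18534861721673, 'cy': 202.39835822215557, 'T': array([[ 0.41194265, -0.48018208,  0.77442135,  1.25552148],
       [ 0.91100839,  0.19916749, -0.36110388, -0.36010945],
       [ 0.01915606,  0.85425844,  0.51949549,  0.6723211 ],
       [ 0.        ,  0.        ,  0.        ,  1.        ]])}
top {'fx': 482.6648762562128, 'fy': 482.6648762562128, 'cx': 325.2260488911655, 'cy': 199.16315486585748, 'T': array([[ 0.00387196,  0.99034427, -0.13857577,  0.2925559 ],
       [-0.99998581,  0.00332739, -0.0041612 ,  0.01013563],
       [-0.00365993,  0.13858991,  0.99034309,  1.36442823],
       [ 0.        ,  0.        ,  0.        ,  1.        ]])}
wrist {'fx': 326.64217933336863, 'fy': 326.64217933336863, 'cx': 310.0943907476838, 'cy': 202.63040149512494, 'T': array([[-2.55025011e-01, -9.24063991e-01, -2.84724400e-01,
         9.49446725e-02],
       [ 9.66934169e-01, -2.43490864e-01, -7.58321284e-02,
        -6.71765075e-01],
       [ 7.45949007e-04, -2.94648840e-01,  9.55605308e-01,
         3.85524151e-01],
       [ 0.00000000e+00,  0.00000000e+00,  0.00000000e+00,
         1.00000000e+00]])}
```

View pics/scene0.png

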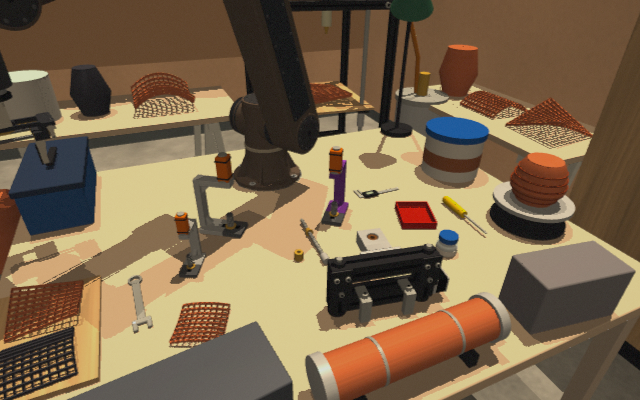

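View pics/top0.png

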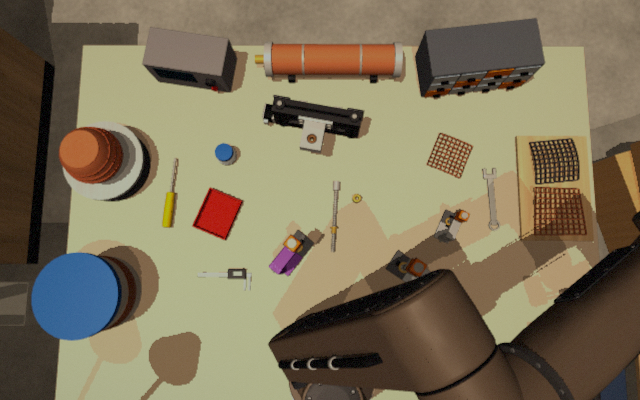

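View pics/wrist0.png

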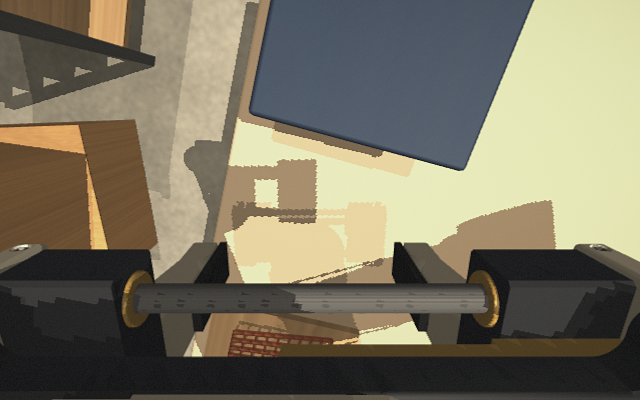

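Candidates for the push-out tool: a larger grey one (scene 223,167; top 410,265), a smaller grey one (scene 182,222; top 455,220), and a purple one (scene 336,158; top 292,243). By the description it's the smaller grey one. I'll check it in a close crop.

```bash
python3 - <<'E'
import cv2,numpy as np
t=cv2.imread("pics/top0.png"); s=cv2.imread("pics/scene0.png")
a=cv2.resize(t[190:290,370:500],None,fx=5,fy=5,interpolation=cv2.INTER_CUBIC)
b=cv2.resize(s[140:285,150:270],None,fx=4,fy=4,interpolation=cv2.INTER_CUBIC)
c=cv2.resize(t[85:165,250:380],None,fx=6,fy=6,interpolation=cv2.INTER_CUBIC)
cv2.imwrite("pics/c1.png",a);cv2.imwrite("pics/c2.png",b);cv2.imwrite("pics/c3.png",c)
E
```

```text
(no output)
```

View pics/c1.png

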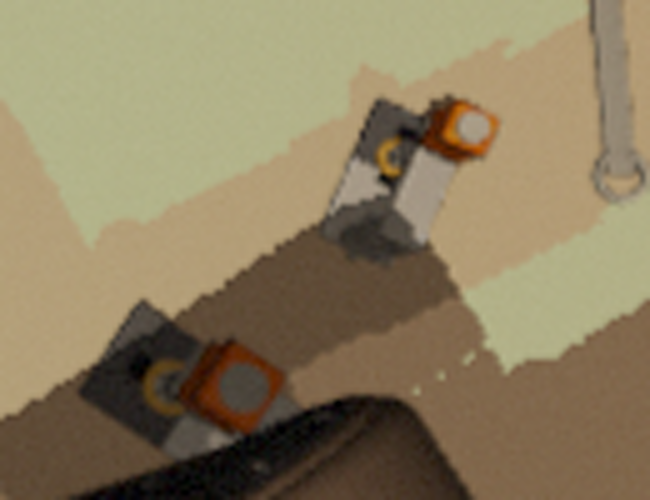

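View pics/c2.png

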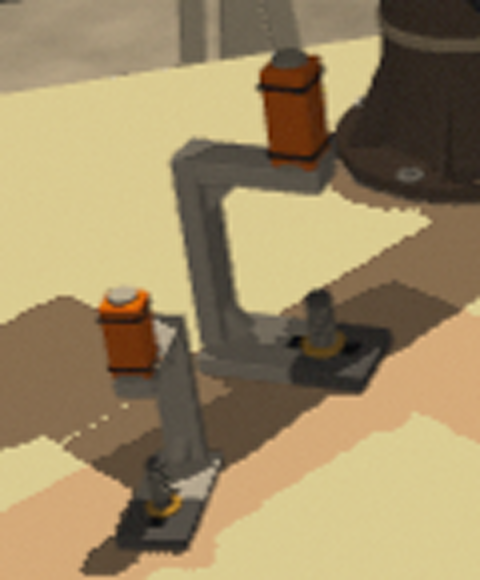

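View pics/c3.png

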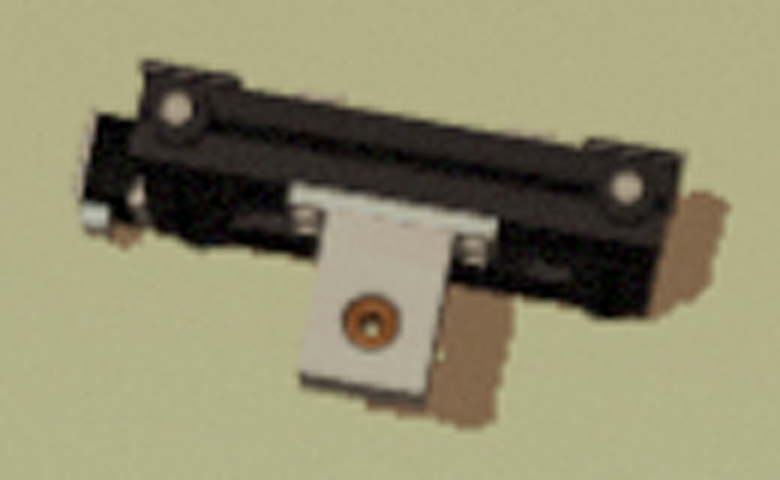

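```bash
cat > h.py <<'E'
import numpy as np, cv2
def ray(info,u,v):
    d=np.array([(u-info['cx'])/info['fx'],-(v-info['cy'])/info['fy'],-1.0])
    T=info['T']; return T[:3,3],T[:3,:3]@d
def onz(info,u,v,z):
    o,d=ray(info,u,v); return o+d*(z-o[2])/d[2]
def proj(info,p):
    T=info['T']; c=T[:3,:3].T@(np.asarray(p)-T[:3,3]); return np.array([info['cx']+info['fx']*c[0]/-c[2], info['cy']-info['fy']*c[1]/-c[2]])
E
python3 - <<'E'
from h import *
from plant import imaging
i=imaging.camera_info("top"); s=imaging.camera_info("scene")
np.set_printoptions(precision=4,suppress=True)
c1=lambda u,v:(370+u/5-.4,190+v/5-.4)
c3=lambda u,v:(250+u/6-.4,85+v/6-.4)
print("handle top",onz(i,*c1(474,128),.164))
for p in [(380,97),(428,120),(325,222)]: print("foot corner",onz(i,*c1(*p),.01))
print("pin",onz(i,*c1(388,158),.012))
print("bore",onz(i,*c3(371,322),.130))
for p in [(325,205),(452,230),(425,395),(302,375)]: print("br",onz(i,*c3(*p),.132))
print("bolts",onz(i,*c3(177,107),.146),onz(i,*c3(627,187),.146))
t=cv2.imread("pics/top0.png"); h=cv2.cvtColor(t,cv2.COLOR_BGR2HSV)
m=((h[...,0]<6)|(h[...,0]>174))&(h[...,1]>200)&(h[...,2]>90)
m[:, :190]=0;m[:,250:]=0
ys,xs=np.nonzero(m); print(len(xs),cv2.minAreaRect(np.c_[xs,ys].astype(np.float32)))
print("tray",onz(i,xs.mean(),ys.mean(),.015))
print("handle in scene",onz(s,182,213,.164), "fresh",onz(i,357,198,.024),"jar",onz(i,225,153,.055))
print("screw ends",onz(i,337,183,.02),onz(i,334,249,.02), "spanner", onz(i,489,170,.01),onz(i,494,228,.01),"tile",onz(i,450,155,.018))
print("purple",onz(i,292,243,.164),"big",onz(i,417,267,.2))
E
```

```text
handle top [ 0.4213 -0.3325  0.164 ]
foot corner [ 0.4552 -0.3241  0.01  ]
foot corner [ 0.4422 -0.3507  0.01  ]
foot corner [ 0.3845 -0.2911  0.01  ]
pin [ 0.4204 -0.327   0.012 ]
bore [0.6268 0.0522 0.13  ]
br [0.6791 0.0728 0.132 ]
br [0.6679 0.0169 0.132 ]
br [0.5936 0.0283 0.132 ]
br [0.6024 0.0821 0.132 ]
bolts [0.7189 0.1373 0.146 ] [ 0.6832 -0.0593  0.146 ]
1394 ((223.803466796875, 163.44354248046875), (44.38540267944336, 148.1947479248047), 7.895764350891113)
tray [0.4426 0.3185 0.015 ]
handle in scene [ 0.4167 -0.3234  0.164 ] fresh [ 0.4837 -0.0733  0.024 ] jar [0.6044 0.2946 0.055 ]
screw ends [ 0.5269 -0.0173  0.02  ] [ 0.3412 -0.0091  0.02  ] spanner [ 0.5677 -0.4513  0.01  ] [ 0.402  -0.4581  0.01  ] tile [ 0.6093 -0.3394  0.018 ]
purple [0.3505 0.0972 0.164 ] big [ 0.2927 -0.2047  0.2   ]
```

```bash
cat >> h.py <<'E'
from scipy.spatial.transform import Rotation as Ro
def plan(pos,yaw,st=None,roll=180.,pitch=0.):
    from plant import status
    st=st or status.get_state()
    R0=Ro.from_euler('xyz',st['eef_rot'],degrees=True); R1=Ro.from_euler('xyz',[roll,pitch,yaw],degrees=True)
    t=R0.inv().apply(np.array(pos)-st['tcp_pos'])/.2
    w=(R0.inv()*R1).as_rotvec(degrees=True)/90
    print("t",np.round(st['time_s'],2),"row",np.round(np.r_[t,w],4).tolist(),"dist mm %.1f deg %.1f"%(np.linalg.norm(t)*200,np.linalg.norm(w)*90))
    return np.r_[t,w]
E
python3 - <<'E'
from h import *
plan([.30,-.50,.30],-95)
plan([.421,-.332,.30],-25)
E
```

```text
t 0.15 row [-0.8104, 0.5731, -0.3703, 0.0008, 0.0004, -0.7797] dist mm 211.9 deg 70.2
t 0.15 row [-1.6101, 1.2303, -0.3695, 0.0005, 0.001, -1.5575] dist mm 412.0 deg 140.2
```

apply_moves(moves=[[-0.2,0.14,-0.37,0,0,-0.11],[-0.8,0.57,-0.37,0,0,-0.78],[-0.8,0.57,-0.37,0,0,-0.78],[-0.8,0.57,-0.37,0,0,-0.78],[-0.8,0.57,-0.37,0,0,-0.78],[-0.8,0.57,-0.37,0,0,-0.78],[-0.8,0.57,-0.37,0,0,-0.78]])

```text
time_s: 1.02
tcp_pos: [0.2983, -0.5008, 0.2998]
eef_rot: [180.0, 0.1, -94.7]
contact_force: [-0.1, 0.5, 0.5]
gripper_width: 0.0876
```

```bash
python3 - <<'E'
from h import *
plan([.421,-.332,.28],-25)
E
```

```text
t 1.02 row [-0.8908, -0.5427, 0.1, -0.0002, 0.0011, -0.7741] dist mm 209.6 deg 69.7
```

apply_moves(moves=[[-0.89,-0.543,0.1,0,0,-0.774],[-0.89,-0.543,0.1,0,0,-0.774],[-0.89,-0.543,0.1,0,0,-0.774],[-0.89,-0.543,0.1,0,0,-0.774],[-0.89,-0.543,0.1,0,0,-0.774],[-0.89,-0.543,0.1,0,0,-0.774],[-0.89,-0.543,0.1,0,0,-0.774],[-0.89,-0.543,0.1,0,0,-0.774]])

```text
time_s: 2.02
tcp_pos: [0.4209, -0.332, 0.2798]
eef_rot: [-179.9, 0.1, -25.1]
contact_force: [-0.3, -0.9, -0.4]
gripper_width: 0.0877
```

```bash
python3 - <<'E'
from h import *
from plant import imaging,status
import pickle
st=status.get_state(); i=imaging.camera_info("wrist"); p,d=imaging.capture("wrist")
pickle.dump((st,i,p,d),open("pics/w1.pkl","wb")); cv2.imwrite("pics/w1.png",p)
print(st['tcp_pos'],st['eef_rot'])
for z in (.164,.139,0.04,0): print(z,proj(i,[.421,-.332,z]))
E
```

```text
[ 0.42088506 -0.33204622  0.27978203] [-1.79931100e+02  9.22690823e-02 -2.50554998e+01]
0.164 [311.02419099 196.18711198]
0.139 [311.00250089 188.96679446]
0.04 [310.94176372 168.7482826 ]
0 [310.92458459 163.02960334]
```

View pics/w1.png

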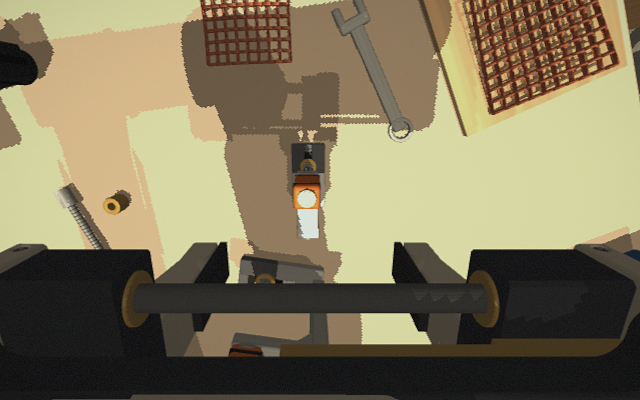

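```bash
python3 - <<'E'
import cv2
p=cv2.imread("pics/w1.png")
cv2.imwrite("pics/c4.png",cv2.resize(p[135:245,270:350],None,fx=5,fy=5,interpolation=cv2.INTER_CUBIC))
E
```

```text
(no output)
```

View pics/c4.png

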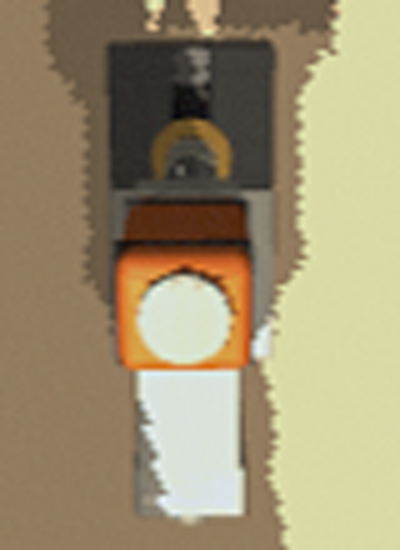

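apply_moves(moves=[[0.2,-0.02,0.15,0,0,0],[0.3,-0.02,0.3,0,0,0],[0.3,-0.02,0.3,0,0,0],[0.3,-0.02,0.3,0,0,0]])

```text
time_s: 2.58
tcp_pos: [0.4767, -0.354, 0.2202]
eef_rot: [-180.0, 0.1, -25.2]
contact_force: [-0.9, -0.0, 0.7]
gripper_width: 0.0879
```

```bash
cat > snap.py <<'E'
import sys
from h import *
from plant import imaging,status
import pickle
n,cam=sys.argv[1:3]
st=status.get_state(); i=imaging.camera_info(cam); p,d=imaging.capture(cam)
pickle.dump((st,i,p,d),open(f"pics/{n}.pkl","wb")); cv2.imwrite(f"pics/{n}.png",p)
print(st['time_s'],st['tcp_pos'],st['eef_rot'],st['contact_force'],st['gripper_width'])
if len(sys.argv)>3:
    a,b,c,e,f=map(int,sys.argv[3:8])
    cv2.imwrite(f"pics/{n}c.png",cv2.resize(p[b:e,a:c],None,fx=f,fy=f,interpolation=cv2.INTER_CUBIC))
E
python3 snap.py w2 wrist 240 140 380 290 4
```

```text
2.575 [ 0.47672637 -0.35400468  0.2202079 ] [-1.79953609e+02  8.59789385e-02 -2.52055414e+01] [-0.86359835 -0.02428732  0.65470111] 0.08794532660594472
```

View pics/w2c.png

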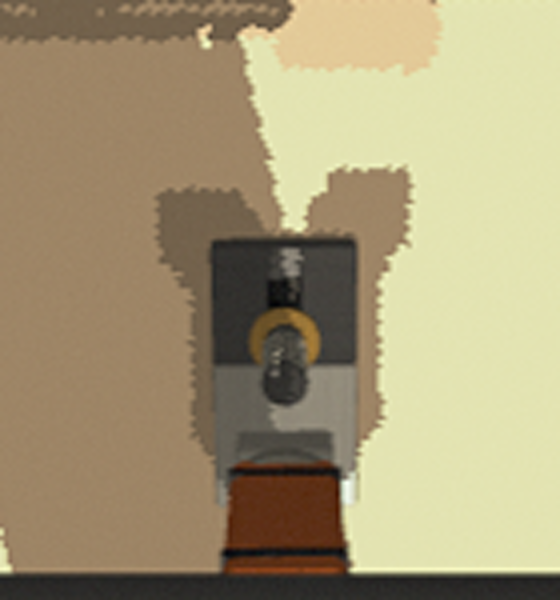

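```bash
python3 - <<'E'
from h import *
import pickle
np.set_printoptions(precision=4,suppress=True)
for n,f,(a,b),pts in [("w2",4,(240,140),dict(fl=(212,240),fr=(357,239),ring=(285,338),tip=(284,384),htopfront=None)),("w1",5,(270,135),dict(fl=(108,42),fr=(273,42),tip=(191,166),htop=(184,318),hc1=(118,368),hc2=(250,368)))]:
    st,i,p,d=pickle.load(open(f"pics/{n}.pkl","rb"))
    g=lambda q:(a+(q[0]+.5)/f-.5,b+(q[1]+.5)/f-.5)
    c,s=np.cos(np.radians(-25.2)),np.sin(np.radians(-25.2)); M=np.array([[c,s],[-s,c]])
    fc=(onz(i,*g(pts['fl']),.01)+onz(i,*g(pts['fr']),.01))/2
    foot=fc[:2]-.028*np.array([c,s])
    e=onz(i,*g(pts['fl']),.01)-onz(i,*g(pts['fr']),.01); print(n,"foot",foot,"width",np.linalg.norm(e),"yaw",np.degrees(np.arctan2(-e[0],e[1])))
    if 'ring' in pts: print("ring rel",[M@(onz(i,*g(pts['ring']),z)[:2]-foot) for z in (.010,.013)])
    for z in (.032,.036,.04,.044,.047): print(z,"tip rel mm",1e3*(M@(onz(i,*g(pts['tip']),z)[:2]-foot)))
    if 'htop' in pts: print("htop rel",M@(onz(i,*g(pts['htop']),.164)[:2]-foot), onz(i,*g(pts['htop']),.164))
    u,v=g(pts['tip']); dd=d[int(v)-2:int(v)+3,int(u)-2:int(u)+3]
    o,r=ray(i,u,v); print("depth",np.median(dd),o+r*np.median(dd))
    u,v=g(pts['fl']); print('foot depth check',(lambda q:(q))([ (ray(i,u+6,v+6)[0]+ray(i,u+6,v+6)[1]*d[int(v)+6,int(u)+6])]))
E
```

```text
w2 foot [ 0.4235 -0.3287] width 0.04279653471915234 yaw -24.815984926089683
ring rel [array([-0.003 , -0.0001]), array([-0.0019, -0.0001])]
0.032 tip rel mm [-8.7801  0.1611]
0.036 tip rel mm [-7.0983  0.1604]
0.04 tip rel mm [-5.4165  0.1598]
0.044 tip rel mm [-3.7347  0.1592]
0.047 tip rel mm [-2.4733  0.1588]
depth 0.35770184 [ 0.4219 -0.3278  0.0484]
foot depth check [array([ 0.4487, -0.3248,  0.0122])]
w1 foot [ 0.4229 -0.3282] width 0.04296365166639313 yaw -25.08674532011824
0.032 tip rel mm [-0.4418 -0.3131]
0.036 tip rel mm [ 0.3326 -0.3477]
0.04 tip rel mm [ 1.107  -0.3824]
0.044 tip rel mm [ 1.8815 -0.4171]
0.047 tip rel mm [ 2.4623 -0.4431]
htop rel [-0.0019 -0.0002] [ 0.4211 -0.3275  0.164 ]
depth 0.39730918 [ 0.4249 -0.3296  0.0471]
foot depth check [array([ 0.4471, -0.3244,  0.0105])]
```

```bash
python3 - <<'E'
from h import *
plan([.4222,-.328,.22],-25)
plan([.4222,-.328,.122],-25)
E
```

```text
t 2.62 row [-0.3027, -0.0015, 0.0043, -0.0006, 0.0002, -0.0021] dist mm 60.5 deg 0.2
t 2.62 row [-0.3025, -0.0011, 0.4943, -0.0006, 0.0002, -0.0021] dist mm 115.9 deg 0.2
```

apply_moves(moves=[[-0.2,-0.001,0.004,0,0,0],[-0.302,-0.001,0.004,0,0,0],[-0.302,-0.001,0.004,0,0,0],[-0.302,-0.001,0.15,0,0,0],[-0.302,-0.001,0.32,0,0,0],[-0.302,-0.001,0.45,0,0,0],[-0.302,-0.001,0.494,0,0,0],[-0.302,-0.001,0.494,0,0,0]])

```text
time_s: 3.62
tcp_pos: [0.4228, -0.3283, 0.1225]
eef_rot: [-180.0, -0.0, -25.2]
contact_force: [0.4, -0.9, 0.9]
gripper_width: 0.0875
```

apply_moves(moves=[[0,0,0,0,0,0],[0,0,0,0,0,0],[0,0,0,0,0,0],[0,0,0,0,0,0],[0,0,0,0,0,0],[0,0,0,0,0,0]], hand=1, grip_force=45)

```text
time_s: 4.38
tcp_pos: [0.4228, -0.3283, 0.1225]
eef_rot: [-180.0, -0.0, -25.2]
contact_force: [-0.1, 0.2, 0.1]
gripper_width: 0.0331
```

apply_moves(moves=[[0,0,0,0,0,0],[0,0,0,0,0,0],[0,0,0,0,0,0]])

```text
time_s: 4.75
tcp_pos: [0.4227, -0.3283, 0.1224]
eef_rot: [-180.0, 0.0, -25.2]
contact_force: [-0.4, -0.2, -0.7]
gripper_width: 0.0242
```

```bash
python3 snap.py w3 wrist 240 130 380 290 4
```

```text
4.75 [ 0.42265357 -0.3282993   0.1224279 ] [-1.79957144e+02  8.83695422e-03 -2.51900862e+01] [-0.44053428 -0.18813883 -0.67809982] 0.024163867022907053
```

View pics/w3c.png

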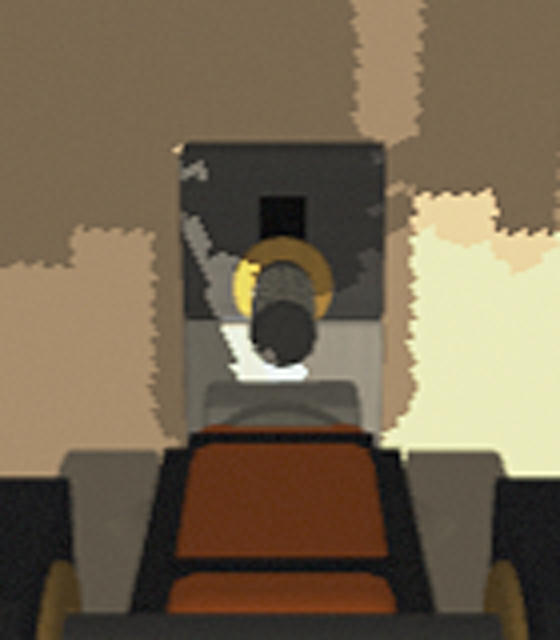

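```bash
python3 - <<'E'
from h import *
import pickle
np.set_printoptions(precision=4,suppress=True)
st,i,p,d=pickle.load(open("pics/w3.pkl","rb"))
g=lambda q:(240+(q[0]+.5)/4-.5,130+(q[1]+.5)/4-.5)
y=np.radians(-25.2);c,s=np.cos(y),np.sin(y);M=np.array([[c,s],[-s,c]]); tcp=st['tcp_pos'][:2]
rel=lambda q,z:1e3*(M@(onz(i,*g(q),z)[:2]-tcp))
print("corners",rel((182,143),.01),rel((385,142),.01))
print("foot step edge",rel((284,320),.01))
print("ring",rel((284,290),.010),rel((284,290),.013))
for z in (.04,.043,.045,.047):print(z,rel((283,333),z),"w",rel((251,325),z)-rel((316,325),z))
u,v=g((283,333));dd=d[int(v)-3:int(v)+4,int(u)-3:int(u)+4];o,r=ray(i,u,v);print(o+r*np.median(dd))
for q in [(215,250),(350,180),(350,280)]:
  u,v=g(q);o,r=ray(i,u,v);print("foot top",o+r*d[int(v),int(u)])
# bushing view distance
print(i['T'][:3,3])
E
```

```text
corners [28.1711 21.832 ] [ 28.3679 -20.8741]
foot step edge [-11.0263   0.3752]
ring [-4.1562  0.3741] [-3.2464  0.3743]
0.04 [-3.8465  0.573 ] w [ 0.002  12.6889]
0.043 [-2.8278  0.5708] w [ 0.0019 12.5317]
0.045 [-2.1487  0.5693] w [ 0.0019 12.4268]
0.047 [-1.4696  0.5678] w [ 0.0019 12.322 ]
[ 0.4219 -0.3273  0.048 ]
foot top [ 0.4341 -0.317   0.0124]
foot top [ 0.4355 -0.3493  0.0114]
foot top [ 0.4157 -0.3403  0.0126]
[ 0.4937 -0.3613  0.2821]
```

```bash
python3 - <<'E'
from h import *
from plant import status
st=status.get_state()
y=np.radians(-10.3);x=np.array([np.cos(y),np.sin(y)])
p=np.array([.6268,.0522])-.088*x; print(p)
st['tcp_pos']=st['tcp_pos']+[0,0,.08]
plan([*p,.2024],-10.3,st)
E
```

```text
[0.54021812 0.06793459]
t 4.8 row [-0.3112, -2.0429, 0.0016, -0.0005, 0.0, -0.1654] dist mm 413.3 deg 14.9
```

apply_moves(moves=[[0,0,-0.02,0,0,0],[0,0,-0.08,0,0,0],[0,0,-0.2,0,0,0],[0,0,-0.34,0,0,0],[0,0,-0.4,0,0,0],[0,0,-0.4,0,0,0]])

```text
time_s: 5.55
tcp_pos: [0.423, -0.3284, 0.2032]
eef_rot: [-179.9, -0.1, -25.2]
contact_force: [0.6, 0.4, -3.5]
gripper_width: 0.0239
```

apply_moves(moves=[[-0.02,-0.1,0,0,0,0],[-0.04,-0.25,0,0,0,-0.03],[-0.08,-0.45,0,0,0,-0.05],[-0.11,-0.65,0,0,0,-0.07],[-0.13,-0.85,0,0,0,-0.08],[-0.15,-1.0,0,0,0,-0.08],[-0.15,-1.0,0,0,0,-0.08]])

```text
time_s: 6.42
tcp_pos: [0.4809, -0.133, 0.2022]
eef_rot: [-180.0, -0.0, -17.9]
contact_force: [0.8, 0.1, -3.3]
gripper_width: 0.0238
```

```bash
python3 - <<'E'
from h import *
plan([.5402,.0679,.2024],-10.3)
E
```

```text
t 6.42 row [-0.0257, -1.0469, -0.0006, -0.0004, -0.0001, -0.0839] dist mm 209.4 deg 7.6
```

apply_moves(moves=[[0,-0.12,0,0,0,-0.02],[-0.01,-0.3,0,0,0,-0.04],[-0.02,-0.5,0,0,0,-0.06],[-0.025,-0.7,0,0,0,-0.084],[-0.025,-0.88,0,0,0,-0.084],[-0.025,-1.0,0,0,0,-0.084],[-0.025,-1.0,0,0,0,-0.084],[-0.025,-1.0,0,0,0,-0.084]])

```text
time_s: 7.42
tcp_pos: [0.537, 0.0583, 0.2018]
eef_rot: [180.0, 0.1, -10.3]
contact_force: [-0.1, 0.7, -3.4]
gripper_width: 0.0241
```

```bash
python3 snap.py w4 wrist 200 60 400 260 4
```

```text
7.425 [0.53697594 0.05826993 0.2017722 ] [ 1.79996015e+02  5.31505061e-02 -1.03126869e+01] [-0.06441944  0.68381265 -3.41490213] 0.02408131617806857
```

View pics/w4c.png

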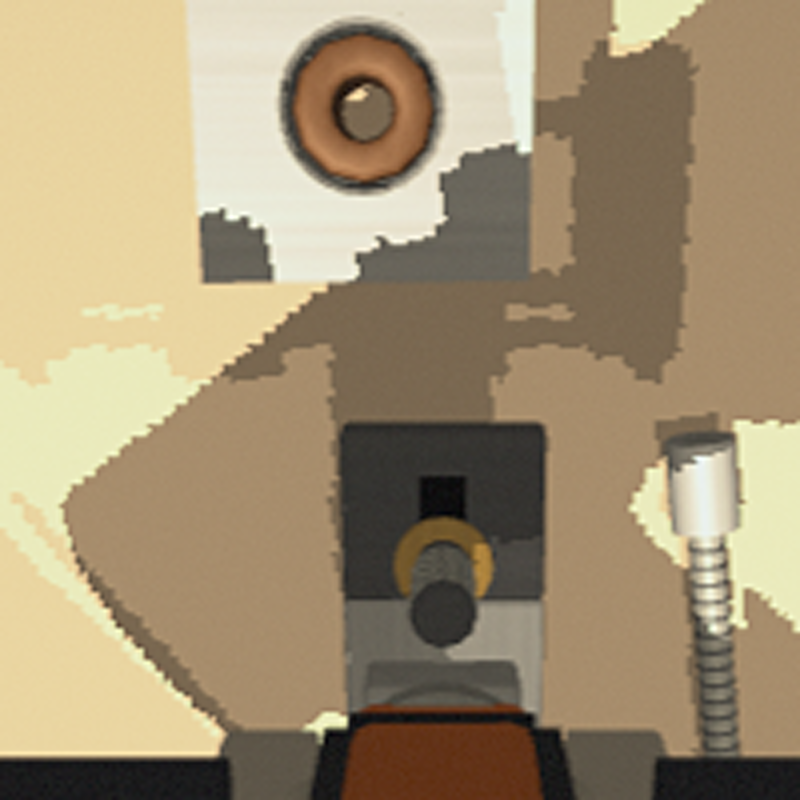

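```bash
python3 - <<'E'
from h import *
import pickle
np.set_printoptions(precision=4,suppress=True)
st,i,p,d=pickle.load(open("pics/w4.pkl","rb"))
g=lambda q:(200+(q[0]+.5)/4-.5,60+(q[1]+.5)/4-.5)
y=np.radians(st['eef_rot'][2]);c,s=np.cos(y),np.sin(y);M=np.array([[c,s],[-s,c]]); tcp=st['tcp_pos'][:2]
rel=lambda uv,z:1e3*(M@(onz(i,*uv,z)[:2]-tcp))
# brown mask for bushing
h=cv2.cvtColor(p,cv2.COLOR_BGR2HSV); m=((h[...,0]<18)&(h[...,1]>95)).astype(np.uint8); m[:60]=0;m[115:]=0;m[:,:265]=0;m[:,315:]=0
cs,_=cv2.findContours(m,0,1); k=max(cs,key=cv2.contourArea); e=cv2.fitEllipse(k);print(e)
print("bushing",rel(e[0],.130), "man",rel(g((361,107)),.130))
print("recess",rel(g((361,105)),.132))
a,b=rel(g((203,283)),.132),rel(g((530,281)),.132); print("front corners",a,b,"yaw off",np.degrees(np.arctan2(b[0]-a[0],a[1]-b[1])))
a2,b2=rel(g((187,0)),.132),rel(g((534,0)),.132);print("sides",a2,b2)
zt=st['tcp_pos'][2]-.1224
for t in(.043,.0445,.046): print("pin",rel(g((442,614)),zt+t))
E
```

```text
((290.15350341796875, 86.66578674316406), (34.100120544433594, 36.301273345947266), 169.55377197265625)
bushing [88.9337 14.1319] man [89.1171 14.3144]
recess [89.3385 14.1915]
front corners [60.5134 41.9034] [ 60.8026 -14.3105] yaw off 0.2947325432381753
sides [105.3865  42.0566] [105.3373 -14.118 ]
pin [-2.9038  0.8656]
pin [-2.392   0.8651]
pin [-1.8802  0.8646]
```

apply_moves(moves=[[0,-0.03,0.08,0,0,0],[0,-0.066,0.172,0,0,0],[0,-0.066,0.172,0,0,0],[0.1,-0.066,0.172,0,0,0],[0.2,-0.066,0.172,0,0,0],[0.3,-0.066,0.172,0,0,0],[0.4,-0.066,0.172,0,0,0],[0.457,-0.066,0.172,0,0,0],[0.457,-0.066,0.172,0,0,0],[0.457,-0.066,0.172,0,0,0]])

```text
time_s: 8.72
tcp_pos: [0.6286, 0.0546, 0.1675]
eef_rot: [-180.0, 0.1, -10.3]
contact_force: [0.5, -0.1, -3.1]
gripper_width: 0.0237
```

```bash
python3 snap.py w5 wrist 200 60 400 260 4; python3 - <<'E'
from h import *
import pickle
a=pickle.load(open("pics/w4.pkl","rb"))[0]; b=pickle.load(open("pics/w5.pkl","rb"))[0]
R=Ro.from_euler('xyz',a['eef_rot'],degrees=True)
print(R.inv().apply(b['tcp_pos']-a['tcp_pos'])*1e3)
E
```

```text
8.725 [0.62863767 0.05463763 0.16748737] [-1.79995984e+02  6.02030712e-02 -1.03423820e+01] [ 0.45277054 -0.1015463  -3.05799457] 0.02367061013714343
[ 90.86299076 -12.83804265  34.199662  ]
```

View pics/w5c.png

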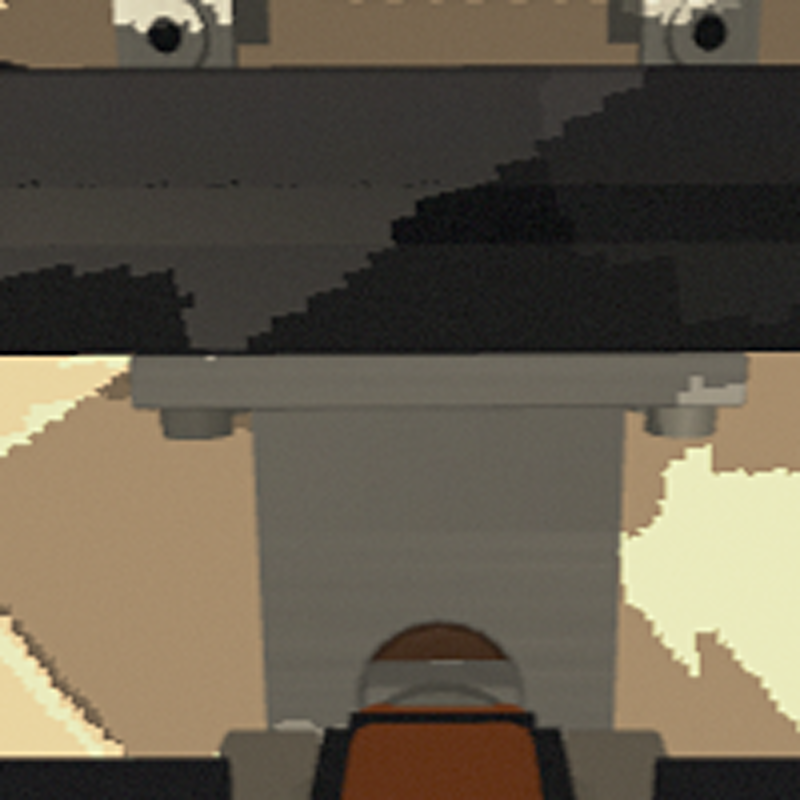

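apply_moves(moves=[[0.003,-0.002,-0.01,0,0,0],[0.003,-0.002,-0.025,0,0,0],[0.003,-0.002,-0.035,0,0,0],[0.003,-0.002,-0.035,0,0,0]])

```text
time_s: 9.28
tcp_pos: [0.6294, 0.0551, 0.175]
eef_rot: [-180.0, 0.0, -10.3]
contact_force: [-0.1, -0.6, -2.6]
gripper_width: 0.0236
```

apply_moves(moves=[[0,0,-0.005,0,0,0],[0,0,-0.01,0,0,0]])

```text
time_s: 9.52
tcp_pos: [0.6294, 0.0551, 0.177]
eef_rot: [-180.0, 0.0, -10.3]
contact_force: [-0.3, 0.2, -2.3]
gripper_width: 0.0238
```

```bash
cat > f.py <<'E'
from h import *
from plant import status
import pickle
a=pickle.load(open("pics/w4.pkl","rb"))[0]; b=status.get_state()
R=Ro.from_euler('xyz',a['eef_rot'],degrees=True)
print(b['time_s'],"err mm x,y (tool)",np.round(R.inv().apply(b['tcp_pos']-a['tcp_pos'])*1e3-[91.4,-13.2,0],2)[:2],"z",b['tcp_pos'][2].round(4),"tip~",(b['tcp_pos'][2]-.1224+.0445).round(4),"rot",b['eef_rot'].round(2),"F",b['contact_force'].round(2),"M",b['moment'].round(3),b['gripper_width'])
E
python3 f.py
```

```text
9.525 err mm x,y (tool) [ 0.11 -0.18] z 0.177 tip~ 0.0991 rot [-1.7998e+02  3.0000e-02 -1.0330e+01] F [-0.27  0.24 -2.28] M [-0.117  0.151 -0.001] 0.023827259016688175
```

Well aligned. Continue feeling upward in 0.5–1 mm steps.

apply_moves(moves=[[0,0,-0.003,0,0,0],[0,0,-0.006,0,0,0]])

```text
time_s: 9.78
tcp_pos: [0.6294, 0.0551, 0.1781]
eef_rot: [-180.0, 0.0, -10.3]
contact_force: [0.5, 0.0, -2.0]
gripper_width: 0.024
```

apply_moves(moves=[[0,0,-0.003,0,0,0],[0,0,-0.006,0,0,0]])

```text
time_s: 10.02
tcp_pos: [0.6294, 0.0551, 0.1794]
eef_rot: [-180.0, 0.0, -10.3]
contact_force: [0.2, 0.0, -2.5]
gripper_width: 0.0237
```

```bash
python3 f.py
```

```text
10.025 err mm x,y (tool) [ 0.08 -0.18] z 0.1794 tip~ 0.1015 rot [-1.7998e+02  3.0000e-02 -1.0330e+01] F [ 0.16  0.02 -2.45] M [-0.062  0.155  0.015] 0.023696667637720447
```

apply_moves(moves=[[0,0,-0.003,0,0,0],[0,0,-0.006,0,0,0]])

```text
time_s: 10.28
tcp_pos: [0.6294, 0.0551, 0.1806]
eef_rot: [-180.0, 0.0, -10.3]
contact_force: [-0.4, 0.4, -2.2]
gripper_width: 0.024
```

apply_moves(moves=[[0,0,-0.003,0,0,0],[0,0,-0.006,0,0,0]])

```text
time_s: 10.52
tcp_pos: [0.6294, 0.055, 0.1819]
eef_rot: [-180.0, 0.0, -10.3]
contact_force: [-0.6, -0.1, -2.7]
gripper_width: 0.0237
```

```bash
python3 f.py
```

```text
10.525 err mm x,y (tool) [ 0.11 -0.17] z 0.1819 tip~ 0.104 rot [-1.7998e+02  3.0000e-02 -1.0330e+01] F [-0.64 -0.14 -2.67] M [-0.081  0.141  0.023] 0.023660224972410073
```

apply_moves(moves=[[0,0,-0.003,0,0,0],[0,0,-0.006,0,0,0]])

```text
time_s: 10.78
tcp_pos: [0.6291, 0.0551, 0.1823]
eef_rot: [-180.0, 0.1, -10.3]
contact_force: [1.4, 0.4, -10.9]
gripper_width: 0.0237
```

apply_moves(moves=[[0,0,-0.003,0,0,0],[0,0,-0.006,0,0,0]])

```text
time_s: 11.02
tcp_pos: [0.6288, 0.0551, 0.1826]
eef_rot: [-180.0, 0.1, -10.4]
contact_force: [3.3, -0.1, -11.9]
gripper_width: 0.0238
```

```bash
python3 f.py
```

```text
11.025 err mm x,y (tool) [-0.43 -0.12] z 0.1826 tip~ 0.1047 rot [-1.800e+02  1.400e-01 -1.036e+01] F [  3.26  -0.14 -11.87] M [-0.237 -1.125 -0.08 ] 0.02382985847921808
```

apply_moves(moves=[[0.002,0,-0.004,0,0,0],[0.002,0,-0.008,0,0,0]])

```text
time_s: 11.28
tcp_pos: [0.6289, 0.055, 0.1836]
eef_rot: [180.0, 0.2, -10.4]
contact_force: [2.4, -0.1, -12.6]
gripper_width: 0.024
```

```bash
python3 f.py;python3 snap.py w6 wrist 200 60 400 260 4
```

```text
11.275 err mm x,y (tool) [-0.41 -0.06] z 0.1836 tip~ 0.1057 rot [179.99   0.21 -10.37] F [  2.38  -0.12 -12.57] M [ 0.091 -0.751  0.001] 0.024010298407787442
11.275 [0.62885428 0.05503195 0.18357651] [179.98629447   0.20978544 -10.36830719] [  2.37627531  -0.1173677  -12.56623011] 0.024010298407787442
```

View pics/w6c.png

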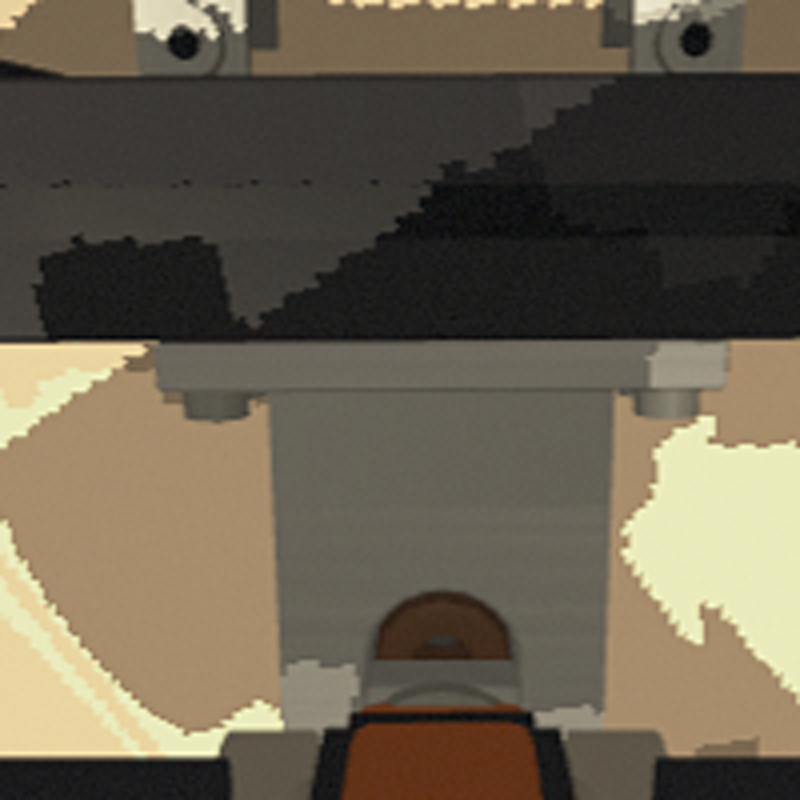

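apply_moves(moves=[[0.002,0,-0.007,0,0,0],[0.002,0,-0.012,0,0,0],[0.002,0,-0.017,0,0,0],[0.002,0,-0.022,0,0,0],[0.002,0,-0.027,0,0,0]])

```text
time_s: 11.95
tcp_pos: [0.6292, 0.055, 0.1892]
eef_rot: [180.0, 0.2, -10.4]
contact_force: [0.6, 0.5, -13.4]
gripper_width: 0.0238
```

```bash
python3 f.py
```

```text
11.95 err mm x,y (tool) [-0.1  -0.05] z 0.1892 tip~ 0.1113 rot [179.99   0.21 -10.36] F [  0.58   0.46 -13.43] M [ 0.042 -0.329  0.033] 0.023803641629321182
```

apply_moves(moves=[[0,0,-0.007,0,0,0],[0,0,-0.012,0,0,0],[0,0,-0.017,0,0,0],[0,0,-0.022,0,0,0],[0,0,-0.027,0,0,0]])

```text
time_s: 12.58
tcp_pos: [0.6292, 0.055, 0.1948]
eef_rot: [180.0, 0.2, -10.4]
contact_force: [1.4, 0.0, -12.6]
gripper_width: 0.0235
```

```bash
python3 f.py; python3 snap.py w7 wrist 200 60 400 260 4;python3 snap.py s7 scene 340 210 410 260 8
```

```text
12.575 err mm x,y (tool) [-0.06 -0.07] z 0.1948 tip~ 0.1169 rot [179.99   0.21 -10.37] F [  1.45   0.03 -12.56] M [ 0.11  -0.393  0.009] 0.023482192646436972
12.575 [0.62921179 0.05497713 0.19476871] [179.98891579   0.2057997  -10.36517842] [  1.44993073   0.02748972 -12.55538746] 0.023482192646436972
12.625 [0.62925907 0.05495199 0.19490992] [179.99158712   0.19901457 -10.36580397] [  0.87284807  -0.07527769 -12.21430801] 0.023777481691466068
```

View pics/w7c.png

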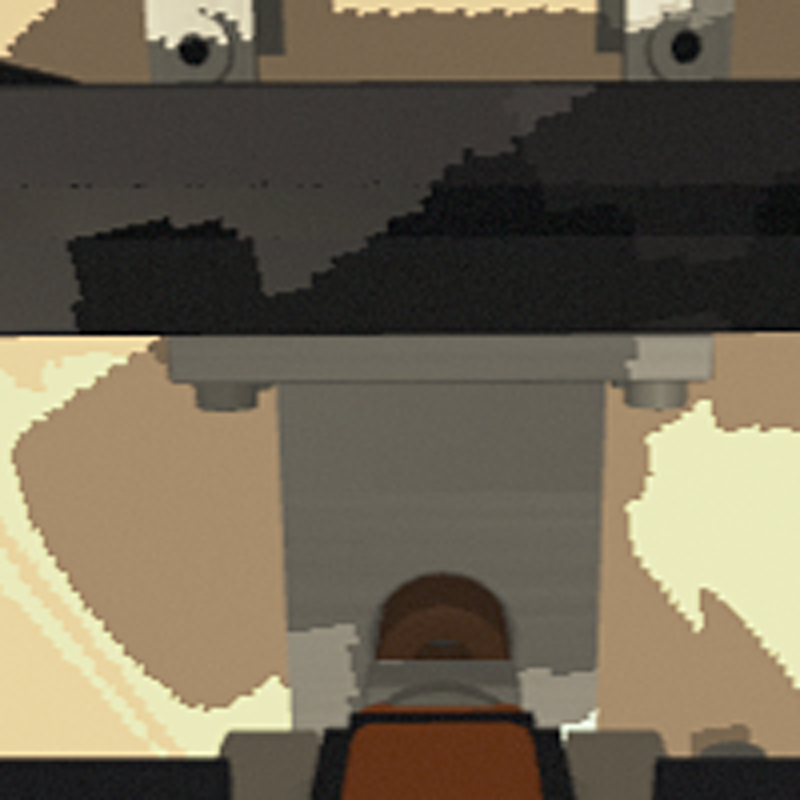

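View pics/s7c.png

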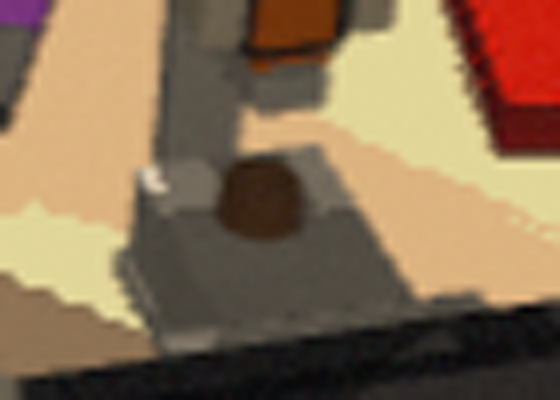

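```bash
python3 - <<'E'
from h import *
import pickle
st,i,p,d=pickle.load(open("pics/w7.pkl","rb"))
def z(u,v):
    a,b=int(200+u/4),int(60+v/4); o,r=ray(i,a,b); return (o+r*np.median(d[b-1:b+2,a-1:a+2]))
for q in [(420,633),(405,640),(470,630),(440,500),(340,560),(540,560)]: print(q,z(*q).round(4))
E
```

```text
(420, 633) [0.6331 0.0587 0.1439]
(405, 640) [0.632  0.0617 0.1435]
(470, 630) [0.6323 0.0505 0.1437]
(440, 500) [0.6528 0.0516 0.1334]
(340, 560) [0.6452 0.0709 0.1332]
(540, 560) [0.6388 0.0362 0.1333]
```

apply_moves(moves=[[0,0,0.015,0,0,0],[0,0,0.05,0,0,0],[0,0,0.09,0,0,0],[0,0,0.125,0,0,0],[0,0,0.137,0,0,0],[0,0,0.137,0,0,0]])

```text
time_s: 13.42
tcp_pos: [0.6291, 0.0549, 0.1672]
eef_rot: [180.0, 0.2, -10.4]
contact_force: [-0.8, -0.1, -3.7]
gripper_width: 0.0239
```

```bash
python3 f.py
```

```text
13.425 err mm x,y (tool) [-0.11 -0.03] z 0.1672 tip~ 0.0893 rot [179.97   0.22 -10.36] F [-0.83 -0.09 -3.7 ] M [-0.056  0.15  -0.033] 0.0238876462597561
```

apply_moves(moves=[[-0.03,0,-0.008,0,0,0],[-0.12,0,-0.008,0,0,0],[-0.24,0,-0.008,0,0,0],[-0.36,0,-0.008,0,0,0],[-0.46,0,-0.008,0,0,0],[-0.48,0,-0.008,0,0,0],[-0.48,0,-0.1,0,0,0],[-0.48,0.0,-0.18,0,0,0],[-0.48,0.0,-0.18,0,0,0]])

```text
time_s: 14.55
tcp_pos: [0.5361, 0.0725, 0.2052]
eef_rot: [-179.9, 0.1, -10.4]
contact_force: [-0.2, 1.0, -3.5]
gripper_width: 0.0236
```

```bash
python3 f.py; python3 snap.py w8 wrist 200 60 400 260 4; python3 - <<'E'
from h import *
plan([.48,-.13,.2024],-18)
E
```

```text
14.55 err mm x,y (tool) [-94.82  -0.68] z 0.2052 tip~ 0.1273 rot [-1.7992e+02  5.0000e-02 -1.0360e+01] F [-0.16  1.02 -3.48] M [-0.041  0.111 -0.032] 0.0236376408815424
14.55 [0.53609445 0.07253636 0.20518402] [-1.79924774e+02  5.28917143e-02 -1.03601721e+01] [-0.16044221  1.02023663 -3.4846552 ] 0.0236376408815424
t 14.6 row [-0.0899, 1.045, 0.008, -0.0003, 0.0017, 0.0847] dist mm 209.8 deg 7.6
```

View pics/w8c.png

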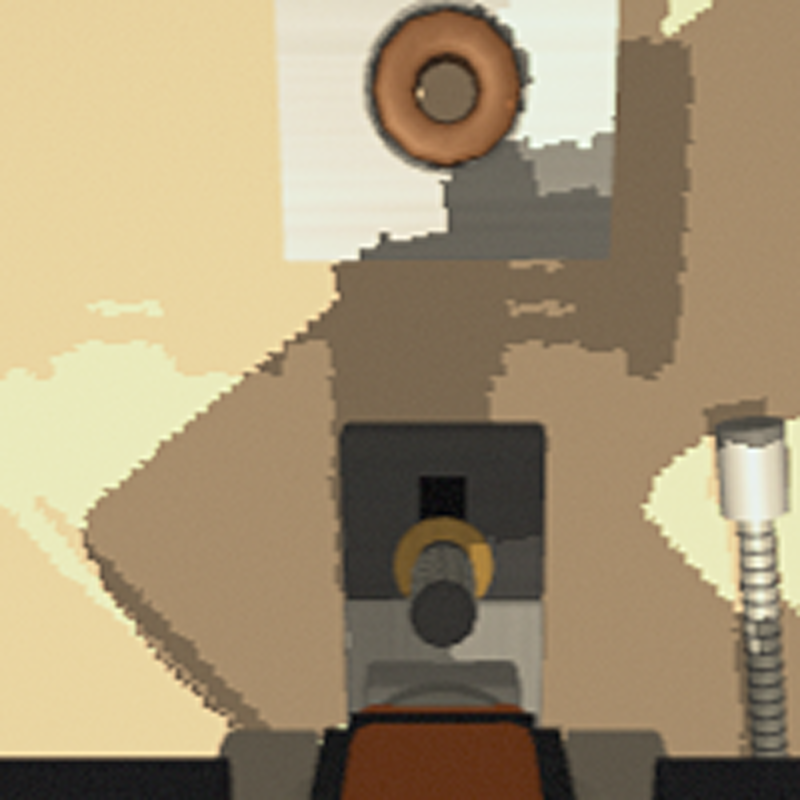

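apply_moves(moves=[[0,0.12,0,0,0,0.02],[-0.02,0.3,0,0,0,0.04],[-0.04,0.5,0,0,0,0.06],[-0.06,0.7,0,0,0,0.084],[-0.08,0.88,0,0,0,0.084],[-0.09,1.0,0,0,0,0.084],[-0.09,1.0,0,0,0,0.084]])

```text
time_s: 15.48
tcp_pos: [0.4807, -0.1224, 0.2032]
eef_rot: [180.0, 0.2, -18.1]
contact_force: [0.5, 1.1, -2.7]
gripper_width: 0.0237
```

```bash
python3 - <<'E'
from h import *
plan([.4228,-.3283,.2024],-25.2)
E
```

```text
t 15.48 row [0.0443, 1.0683, 0.004, 0.0003, 0.0026, 0.0791] dist mm 213.8 deg 7.1
```

apply_moves(moves=[[0,0.12,0,0,0,0.02],[0.01,0.3,0,0,0,0.04],[0.02,0.5,0,0,0,0.06],[0.03,0.7,0,0,0,0.079],[0.04,0.88,0,0,0,0.079],[0.044,1.0,0,0,0,0.079],[0.044,1.0,0,0,0,0.079]])

```text
time_s: 16.35
tcp_pos: [0.4267, -0.316, 0.2023]
eef_rot: [180.0, 0.3, -25.3]
contact_force: [0.3, 1.0, -2.8]
gripper_width: 0.0236
```

```bash
python3 - <<'E'
from h import *
plan([.4228,-.3283,.130],-25.2)
E
```

```text
t 16.35 row [0.0106, 0.0634, 0.3617, 0.0005, 0.0033, -0.0012] dist mm 73.5 deg 0.3
```

apply_moves(moves=[[0.01,0.063,0.08,0,0.003,0],[0.01,0.063,0.18,0,0.003,0],[0.01,0.063,0.28,0,0.003,0],[0.01,0.063,0.345,0,0.003,0],[0.01,0.063,0.365,0,0.003,0],[0.01,0.063,0.38,0,0.003,0],[0.01,0.063,0.38,0,0.003,0]])

```text
time_s: 17.23
tcp_pos: [0.423, -0.3282, 0.1267]
eef_rot: [180.0, -0.0, -25.3]
contact_force: [0.1, 0.3, -3.2]
gripper_width: 0.024
```

apply_moves(moves=[[0,0,0.005,0,0,0],[0,0,0.01,0,0,0],[0,0,0.015,0,0,0],[0,0,0.019,0,0,0],[0,0,0.021,0,0,0]])

```text
time_s: 17.85
tcp_pos: [0.423, -0.3282, 0.1225]
eef_rot: [180.0, -0.0, -25.3]
contact_force: [-0.4, -0.0, 0.2]
gripper_width: 0.024
```

apply_moves(moves=[[0,0,0.001,0,0,0],[0,0,0.001,0,0,0],[0,0,0.001,0,0,0],[0,0,0.001,0,0,0]], hand=-1)

```text
time_s: 18.35
tcp_pos: [0.4231, -0.3282, 0.1224]
eef_rot: [180.0, -0.0, -25.3]
contact_force: [-0.5, -0.4, 0.6]
gripper_width: 0.0577
```

apply_moves(moves=[[0,0,-0.05,0,0,0],[0,0,-0.2,0,0,0],[0,0,-0.45,0,0,0],[0,0,-0.5,0,0,0],[0,0,-0.5,0,0,0]])

```text
time_s: 18.98
tcp_pos: [0.4234, -0.3282, 0.2235]
eef_rot: [180.0, -0.1, -25.3]
contact_force: [-0.4, -0.0, -0.5]
gripper_width: 0.0874
```

```bash
python3 snap.py w9 wrist 240 100 400 260 4; python3 - <<'E'
from h import *
plan([.48,-.13,.22],-18)
E
```

```text
18.975 [ 0.42344185 -0.32824428  0.22350219] [ 1.79977342e+02 -1.49753892e-01 -2.52982457e+01] [-0.36215063 -0.01206198 -0.52383242] 0.08737124312914539
t 19.02 row [-0.1646, -1.0169, 0.0108, 0.0003, -0.0002, -0.0812] dist mm 206.0 deg 7.3
```

View pics/w9c.png

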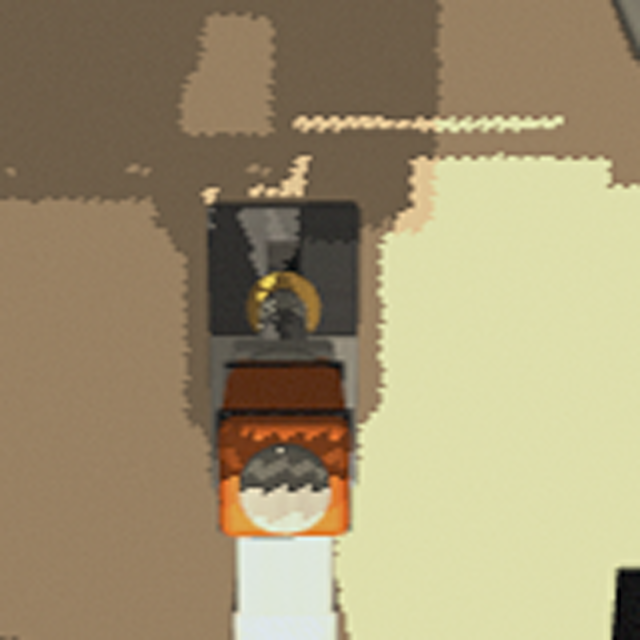

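```bash
python3 - <<'E'
from h import *
import pickle
for n,r_ in (("w4",(89,14.05)),):
    st=pickle.load(open(f"pics/{n}.pkl","rb"))[0]; y=np.radians(st['eef_rot'][2]);c,s=np.cos(y),np.sin(y)
    print(st['tcp_pos'][:2]+np.array([[c,-s],[s,c]])@np.array(r_)/1e3)
st,i,p,d=pickle.load(open("pics/w8.pkl","rb")); print(onz(i,200+446/4,60+87/4,.1425))
E
```

```text
[0.62705342 0.05616017]
[0.62607057 0.05607545 0.1425    ]
```

apply_moves(moves=[[-0.02,-0.15,0,0,0,0],[-0.06,-0.4,0,0,0,-0.03],[-0.12,-0.7,0,0,0,-0.06],[-0.16,-0.95,0.0,0,0,-0.08],[-0.165,-1.0,0.0,0,0,-0.08],[-0.165,-1.0,0.0,0,0,-0.08]])

```text
time_s: 19.77
tcp_pos: [0.4781, -0.1326, 0.2211]
eef_rot: [179.9, 0.1, -18.0]
contact_force: [-0.2, 0.0, 0.1]
gripper_width: 0.0875
```

```bash
python3 - <<'E'
from h import *
plan([.56,.045,.22],-10.1)
E
```

```text
t 19.77 row [0.1146, -0.9712, 0.0043, 0.0007, 0.001, -0.0881] dist mm 195.6 deg 7.9
```

apply_moves(moves=[[0.02,-0.15,0,0,0,-0.02],[0.05,-0.4,0,0,0,-0.05],[0.09,-0.7,0.0,0,0,-0.088],[0.115,-0.95,0.0,0,0,-0.088],[0.115,-1.0,0.0,0,0,-0.088],[0.115,-1.0,0.0,0,0,-0.088]])

```text
time_s: 20.52
tcp_pos: [0.5616, 0.0496, 0.22]
eef_rot: [179.9, 0.2, -10.1]
contact_force: [0.6, 0.1, 0.4]
gripper_width: 0.0876
```

```bash
python3 snap.py w10 wrist 220 100 400 280 4; python3 - <<'E'
from h import *
plan([.6265,.0561,.18],-10.1)
E
```

```text
20.525 [0.56161371 0.04956459 0.21998862] [179.88499377   0.18283791 -10.14202992] [0.55737805 0.09500448 0.41299699] 0.08762597433040545
t 20.58 row [0.3148, -0.0926, 0.2001, 0.0012, 0.0019, -0.0009] dist mm 76.9 deg 0.2
```

View pics/w10c.png

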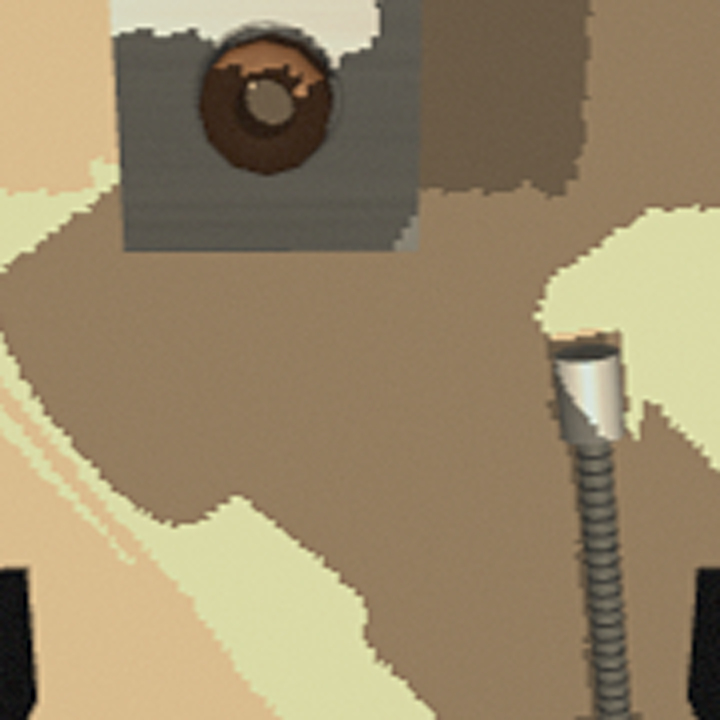

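```bash
python3 - <<'E'
from h import *
import pickle
st,i,p,d=pickle.load(open("pics/w10.pkl","rb")); print(onz(i,220+(266.5)/4-.5,100+106.5/4-.5,.1425))
E
```

```text
[0.62640129 0.05591013 0.1425    ]
```

apply_moves(moves=[[0.1,-0.03,0,0,0,0],[0.25,-0.08,0,0,0.002,0],[0.315,-0.093,0.0,0,0.002,0],[0.315,-0.093,0.1,0,0.002,0],[0.315,-0.093,0.2,0,0.002,0],[0.315,-0.093,0.2,0,0.002,0]], hand=-0.3)

```text
time_s: 21.32
tcp_pos: [0.625, 0.0547, 0.1786]
eef_rot: [179.8, 0.2, -10.3]
contact_force: [0.1, -0.7, -0.1]
gripper_width: 0.0571
```

```bash
python3 - <<'E'
from h import *
plan([.6265,.0561,.1345],-10.1)
E
```

```text
t 21.32 row [0.0066, -0.009, 0.2206, 0.0021, 0.0018, -0.0018] dist mm 44.2 deg 0.3
```

apply_moves(moves=[[0.007,-0.009,0.06,0.002,0.002,0],[0.007,-0.009,0.13,0.002,0.002,0],[0.007,-0.009,0.18,0.002,0.002,0],[0.007,-0.009,0.2,0.002,0.002,0],[0.007,-0.009,0.21,0.002,0.002,0],[0.007,-0.009,0.21,0.002,0.002,0]])

```text
time_s: 22.08
tcp_pos: [0.6267, 0.0562, 0.1367]
eef_rot: [180.0, -0.0, -10.3]
contact_force: [0.6, 0.0, 0.4]
gripper_width: 0.0567
```

```bash
python3 - <<'E'
from h import *
plan([.6265,.0561,.1345],-10.1)
E
python3 snap.py s11 scene 330 200 420 270 8
```

```text
t 22.08 row [-0.0009, 0.0007, 0.0112, 0.0001, -0.0003, -0.0017] dist mm 2.3 deg 0.2
22.075 [0.62669403 0.05620817 0.13674995] [ 1.79991770e+02 -2.56513668e-02 -1.02504564e+01] [0.57981182 0.0151469  0.44320338] 0.05672555391680433
```

View pics/s11c.png

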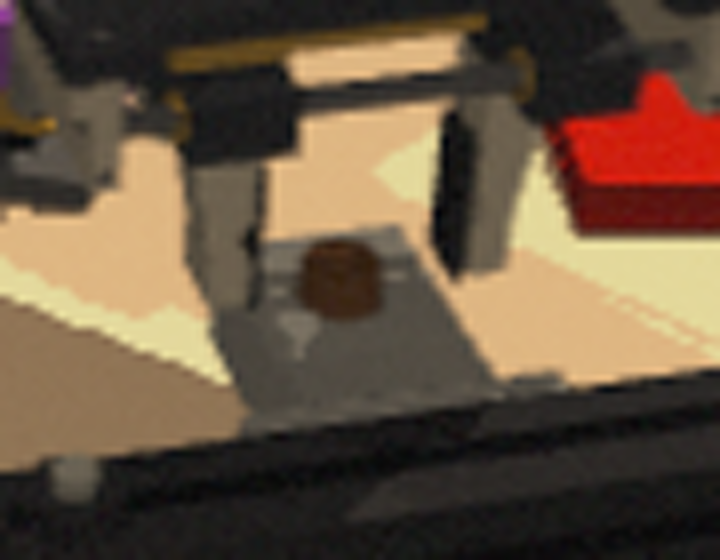

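apply_moves(moves=[[-0.001,0,0.006,0,0,0],[-0.001,0,0.01,0,0,0],[-0.001,0,0.01,0,0,0]])

```text
time_s: 22.5
tcp_pos: [0.6265, 0.0562, 0.1349]
eef_rot: [180.0, -0.0, -10.3]
contact_force: [0.1, -0.7, -0.3]
gripper_width: 0.0567
```

apply_moves(moves=[[0,0,0,0,0,0],[0,0,0,0,0,0],[0,0,0,0,0,0],[0,0,0,0,0,0],[0,0,0,0,0,0],[0,0,0,0,0,0]], hand=1, grip_force=40)

```text
time_s: 23.25
tcp_pos: [0.6266, 0.0559, 0.135]
eef_rot: [180.0, -0.0, -10.2]
contact_force: [0.3, -3.7, 1.6]
gripper_width: 0.0226
```

```bash
python3 f.py
```

```text
23.25 err mm x,y (tool) [-2.78 -0.51] z 0.135 tip~ 0.0571 rot [ 1.7997e+02 -4.0000e-02 -1.0250e+01] F [ 0.31 -3.74  1.61] M [-1.075  0.135  0.049] 0.022623630488402727
```

apply_moves(moves=[[0,0,-0.005,0,0,0],[0,0,-0.012,0,0,0],[0,0,-0.02,0,0,0],[0,0,-0.03,0,0,0]])

```text
time_s: 23.75
tcp_pos: [0.6264, 0.0559, 0.1409]
eef_rot: [180.0, -0.0, -10.2]
contact_force: [1.0, 0.1, 0.1]
gripper_width: 0.0228
```

```bash
python3 f.py; python3 snap.py s12 scene 330 200 420 270 8
```

```text
23.75 err mm x,y (tool) [-2.91 -0.51] z 0.1409 tip~ 0.063 rot [ 1.7996e+02 -2.0000e-02 -1.0250e+01] F [0.96 0.14 0.15] M [-0.184 -0.138 -0.019] 0.022847709088809568
23.75 [0.62643584 0.05592249 0.14090164] [ 1.79959857e+02 -1.61978413e-02 -1.02460409e+01] [0.96220727 0.1389506  0.14605468] 0.022847709088809568
```

View pics/s12c.png

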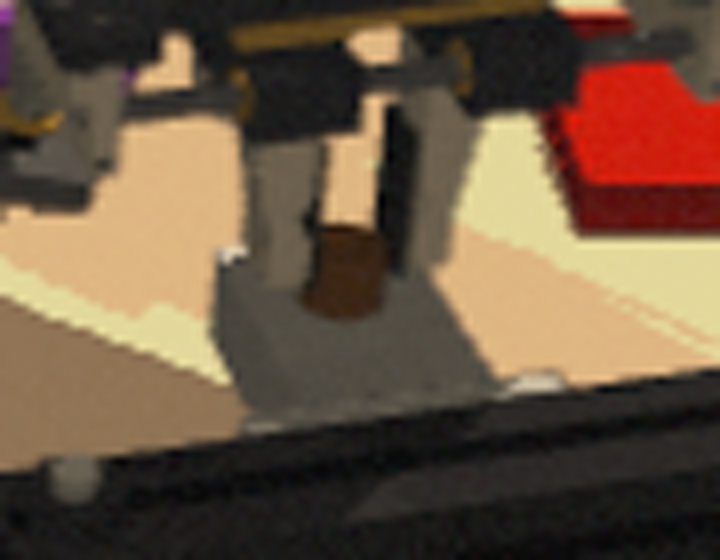

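apply_moves(moves=[[0,0,-0.01,0,0,0],[0,0,-0.02,0,0,0],[0,0,-0.03,0,0,0]])

```text
time_s: 24.18
tcp_pos: [0.6273, 0.0563, 0.1485]
eef_rot: [-180.0, -0.1, -10.2]
contact_force: [-0.1, 0.1, -1.2]
gripper_width: 0.0226
```

```bash
python3 f.py; python3 snap.py s13 scene 330 200 420 270 8;  python3 snap.py w13 wrist 240 170 380 290 4
```

```text
24.175 err mm x,y (tool) [-2.14 -1.07] z 0.1485 tip~ 0.0706 rot [-1.7997e+02 -1.5000e-01 -1.0220e+01] F [-0.07  0.06 -1.24] M [-0.06   0.127 -0.018] 0.022569839588819602
24.175 [0.62729935 0.05633189 0.14854681] [-1.79972760e+02 -1.49581999e-01 -1.02211578e+01] [-0.07178462  0.05819233 -1.23587348] 0.022569839588819602
24.225 [0.6273873  0.05632518 0.14873255] [-1.79971309e+02 -1.60505213e-01 -1.02204578e+01] [ 0.10641133 -0.01968492 -0.40739857] 0.022221463096998614
```

View pics/s13c.png

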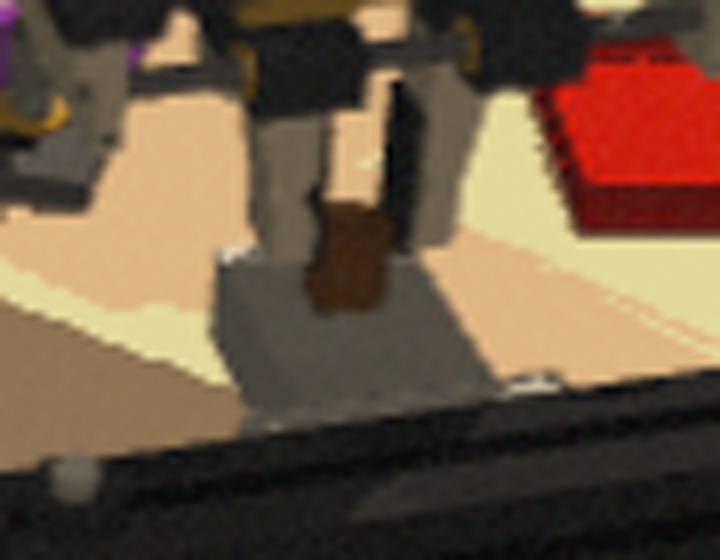

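View pics/w13c.png

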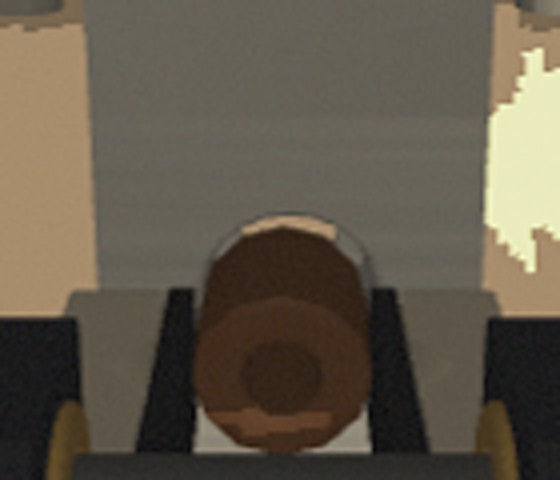

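apply_moves(moves=[[0,0,-0.05,0,0,0],[0,0,-0.15,0,0,0],[0,0,-0.3,0,0,0],[0,0,-0.45,0,0,0],[0,0,-0.5,0,0,0],[0,0,-0.5,0,0,0]])

```text
time_s: 25.02
tcp_pos: [0.6272, 0.0564, 0.249]
eef_rot: [-179.9, -0.2, -10.2]
contact_force: [0.1, -0.7, 0.3]
gripper_width: 0.0226
```

```bash
python3 snap.py w14 wrist 240 170 380 290 4; python3 - <<'E'
from h import *
from plant import imaging
i=imaging.camera_info("top")
t=cv2.imread("pics/top0.png").astype(int)
m=((t[...,2]>90)&(t[...,1]<45)&(t[...,0]<45)).astype(np.uint8); m[:, :185]=0;m[:,250:]=0;m[:180]=0;m[245:]=0
ys,xs=np.nonzero(m); r=cv2.minAreaRect(np.c_[xs,ys].astype(np.float32)); print(r)
w=np.array([onz(i,*q,.022)[:2] for q in cv2.boxPoints(r)]); print(w, w.mean(0)); 
for k in range(2): e=w[k+1]-w[k]; print(np.linalg.norm(e),np.degrees(np.arctan2(e[1],e[0])))
plan([.53,.19,.25],0); plan([.443,.3185,.20],20)
E
```

```text
25.025 [0.62722031 0.05640213 0.24904572] [-179.92548312   -0.21005359  -10.22821615] [ 0.09656106 -0.68258203  0.25353871] 0.022568110373756174
((216.8865966796875, 213.00515747070312), (34.72483825683594, 42.54301071166992), 23.96249008178711)
[[0.40526165 0.38613039]
 [0.51533213 0.34195703]
 [0.47547863 0.25125292]
 [0.36631895 0.29623648]] [0.44059784 0.3188942 ]
0.11860353443655097 -21.866522120341717
0.09907339145999175 -113.7196926986506
t 25.08 row [-0.5947, -0.5719, -0.0112, -0.0002, -0.0013, -0.1137] dist mm 165.0 deg 10.2
t 25.08 row [-1.1374, -1.1267, 0.238, -0.0, -0.0014, -0.3359] dist mm 323.7 deg 30.2
```

View pics/w14c.png

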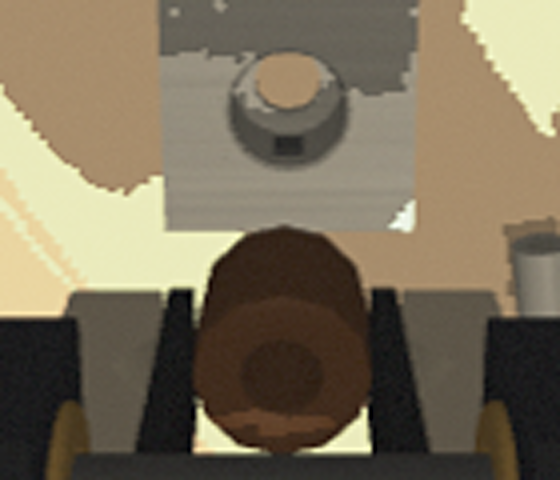

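```bash
python3 - <<'E'
from h import *
plan([.441,.319,.20],-22)
E
```

```text
t 25.08 row [-1.1477, -1.1274, 0.238, -0.0005, -0.0013, 0.1307] dist mm 325.3 deg 11.8
```

apply_moves(moves=[[-0.06,-0.08,0,0,0,0],[-0.2,-0.25,0,0,0,0.02],[-0.4,-0.45,0,0,0,0.05],[-0.6,-0.68,0,0,0,0.08],[-0.8,-0.9,0,0,0,0.1],[-0.93,-1.0,0,0,0,0.13],[-0.95,-1.0,0,0,0,0.13],[-0.95,-1.0,0,0,0,0.13]])

```text
time_s: 26.08
tcp_pos: [0.4745, 0.287, 0.2471]
eef_rot: [180.0, -0.1, -21.8]
contact_force: [0.3, 0.9, -0.4]
gripper_width: 0.0226
```

```bash
python3 - <<'E'
from h import *
plan([.441,.319,.12],-22)
E
python3 snap.py w15 wrist
```

```text
t 26.08 row [-0.2162, -0.0863, 0.6352, 0.0, -0.001, 0.0018] dist mm 135.3 deg 0.2
26.075 [0.47454778 0.28696918 0.24709888] [ 1.79996270e+02 -8.57194949e-02 -2.18405931e+01] [ 0.34865615  0.87728999 -0.41197944] 0.022637649310075395
```

View pics/w15.png

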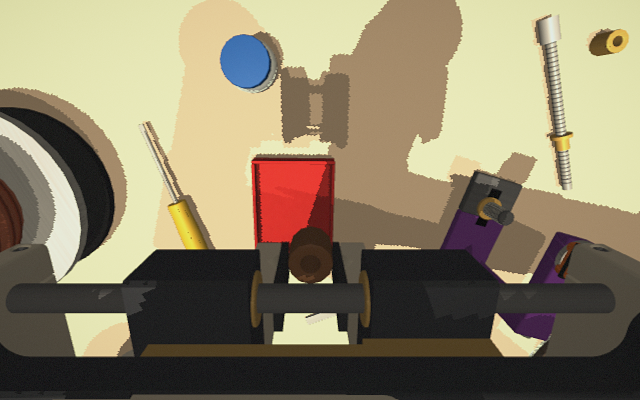

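```bash
python3 - <<'E'
from h import *
import pickle
st,i,p,d=pickle.load(open("pics/w15.pkl","rb"))
a,b=onz(i,253,158,.022)[:2],onz(i,335,158,.022)[:2]; y=np.radians(-21.9); x=np.array([np.cos(y),np.sin(y)])
print(np.linalg.norm(a-b),(a+b)/2-.06*x, np.degrees(np.arctan2((a-b)[1],(a-b)[0]))-90)
E
```

```text
0.09695345684122535 [0.44165014 0.32162442] -21.88395866750372
```

Tray centre agrees, at about (0.441, 0.320). Going over it and lowering.

apply_moves(moves=[[-0.08,-0.03,0.0,0,0,0],[-0.2,-0.085,0.1,0,0,0],[-0.216,-0.088,0.3,0,0,0],[-0.216,-0.088,0.5,0,0,0],[-0.216,-0.088,0.7,0,0,0],[-0.216,-0.088,0.85,0,0,0],[-0.216,-0.088,0.95,0,0,0],[-0.216,-0.088,1.0,0,0,0],[-0.216,-0.088,1.0,0,0,0]])

```text
time_s: 27.25
tcp_pos: [0.4418, 0.3186, 0.0468]
eef_rot: [179.9, -0.1, -21.9]
contact_force: [0.5, -0.2, -0.3]
gripper_width: 0.0224
```

```bash
python3 - <<'E'
from h import *
plan([.441,.320,.0215],-22)
E
python3 snap.py w16 wrist 240 170 380 290 4; python3 snap.py s16 scene 370 180 460 250 8
```

```text
t 27.25 row [-0.0064, -0.005, 0.1264, 0.0006, -0.0009, 0.0008] dist mm 25.3 deg 0.1
27.25 [0.44178029 0.31863466 0.04678124] [ 1.79945276e+02 -8.26094180e-02 -2.19246155e+01] [ 0.49893039 -0.15725657 -0.25975196] 0.02240284271415702
27.3 [0.44213999 0.31913296 0.04751302] [-1.79976743e+02 -1.06371919e-01 -2.19070220e+01] [ 1.07589433 -0.12526285 -0.28706977] 0.02241689072638377
```

View pics/s16c.png

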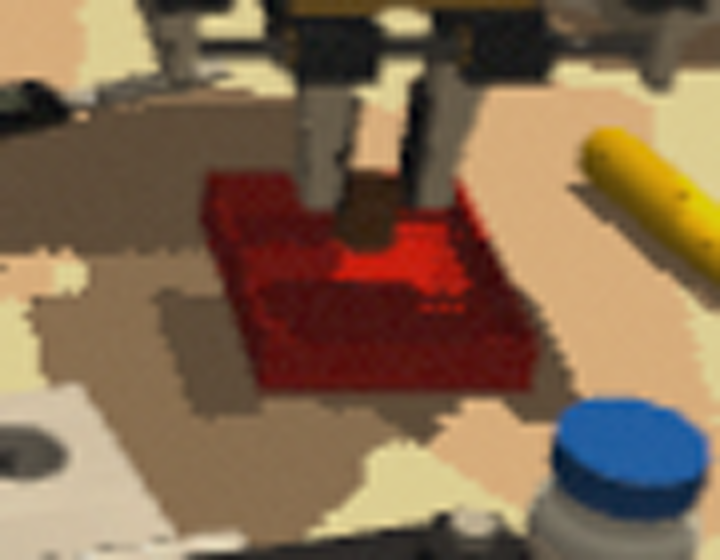

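View pics/w16c.png

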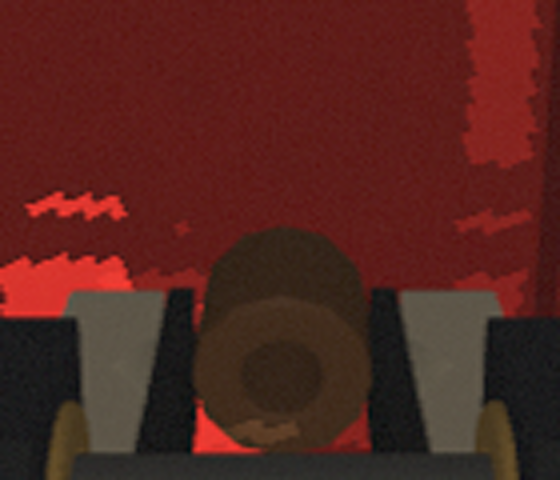

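apply_moves(moves=[[-0.004,-0.004,0.04,0,0,0],[-0.004,-0.004,0.08,0,0,0],[-0.004,-0.004,0.105,0,0,0],[-0.004,-0.004,0.113,0,0,0],[-0.004,-0.004,0.113,0,0,0]])

```text
time_s: 27.98
tcp_pos: [0.4419, 0.3204, 0.0252]
eef_rot: [-180.0, -0.1, -21.9]
contact_force: [-0.8, 0.2, -1.0]
gripper_width: 0.0226
```

apply_moves(moves=[[0,0,0.003,0,0,0],[0,0,0.006,0,0,0]])

```text
time_s: 28.22
tcp_pos: [0.442, 0.3205, 0.0241]
eef_rot: [-179.9, -0.1, -21.9]
contact_force: [0.2, 0.9, -0.1]
gripper_width: 0.0226
```

apply_moves(moves=[[0,0,0.003,0,0,0],[0,0,0.006,0,0,0]])

```text
time_s: 28.48
tcp_pos: [0.442, 0.3205, 0.0229]
eef_rot: [-179.9, -0.1, -21.9]
contact_force: [0.5, 0.8, -0.2]
gripper_width: 0.0222
```

apply_moves(moves=[[0,0,0.003,0,0,0],[0,0,0.005,0,0,0]])

```text
time_s: 28.72
tcp_pos: [0.442, 0.3205, 0.0219]
eef_rot: [-179.9, -0.1, -21.9]
contact_force: [-0.4, -0.4, -0.3]
gripper_width: 0.0227
```

apply_moves(moves=[[0,0,0.003,0,0,0],[0,0,0.005,0,0,0]])

```text
time_s: 28.98
tcp_pos: [0.442, 0.3205, 0.0208]
eef_rot: [-179.9, -0.1, -21.9]
contact_force: [0.7, -0.5, 1.1]
gripper_width: 0.0225
```

apply_moves(moves=[[0,0,0.002,0,0,0],[0,0,0.003,0,0,0]])

```text
time_s: 29.22
tcp_pos: [0.4422, 0.3204, 0.0206]
eef_rot: [-179.9, -0.1, -21.9]
contact_force: [0.1, -2.6, 6.7]
gripper_width: 0.0225
```

apply_moves(moves=[[0,0,0,0,0,0],[0,0,0,0,0,0],[0,0,0,0,0,0]], hand=0.2)

```text
time_s: 29.6
tcp_pos: [0.4421, 0.3204, 0.0205]
eef_rot: [-179.9, -0.1, -21.9]
contact_force: [1.0, 0.4, 0.8]
gripper_width: 0.0348
```

apply_moves(moves=[[0,0,-0.03,0,0,0],[0,0,-0.1,0,0,0],[0,0,-0.3,0,0,0],[0,0,-0.6,0,0,0],[-0.2,0,-0.9,0,0,0],[-0.2,0,-0.9,0,0,0],[-0.2,0,-0.9,0,0,0]])

```text
time_s: 30.48
tcp_pos: [0.4043, 0.3357, 0.2019]
eef_rot: [-179.8, -0.1, -21.8]
contact_force: [0.9, -0.1, -0.7]
gripper_width: 0.0351
```

```bash
python3 snap.py w17 wrist 200 100 400 270 4; python3 snap.py s17 scene; python3 snap.py t17 top
```

```text
30.475 [0.40430645 0.33569925 0.20186101] [-1.79768398e+02 -1.47758547e-01 -2.18363074e+01] [ 0.85643274 -0.10977192 -0.71194786] 0.03510958973124376
30.525 [0.40424452 0.33509281 0.20052156] [-1.79902489e+02 -1.22641581e-01 -2.18685043e+01] [ 0.48019441 -0.95214498  0.11890775] 0.034797744026426665
30.575 [0.40427436 0.33469924 0.19970651] [-1.79993262e+02 -1.12538747e-01 -2.18914205e+01] [ 0.76754881 -0.54243396 -0.30523338] 0.03510112516007251
```

View pics/w17c.png

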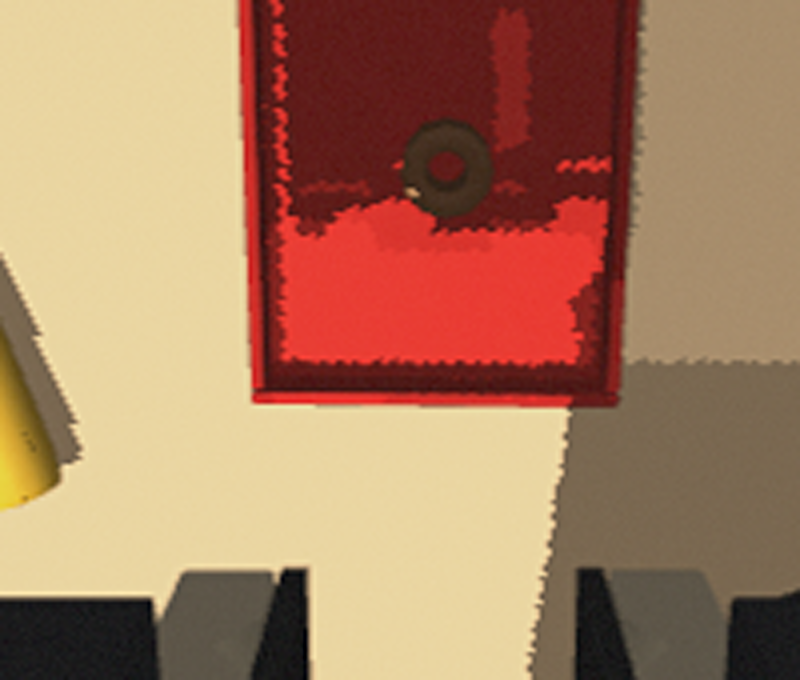

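View pics/s17.png

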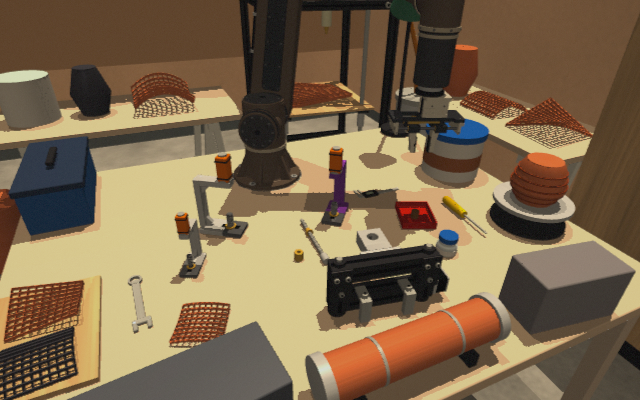

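View pics/t17.png

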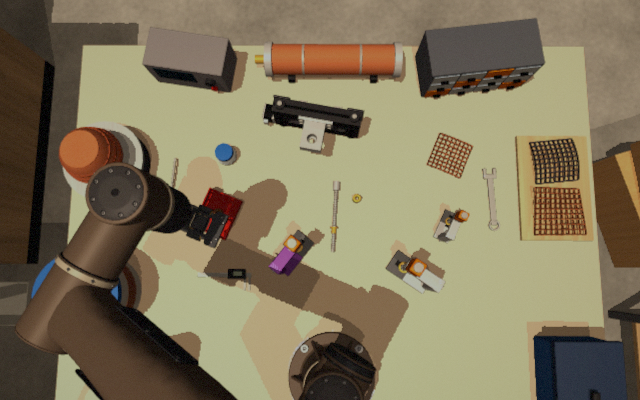

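```bash
python3 - <<'E'
from plant import r,status
print(status.get_state()['qd'].round(2)); print(r.close_job())
E
```

```text
[-0.31  0.64  0.08  0.1   0.08 -0.11]
the job is handed in; nothing more can be done
None
```

The job is done and handed in at about 31 s of the 72 s allowed; no verdict came back.

- **Pushing the bushing up:** I used the smaller grey tool and hooked it under the bracket. The push screw met no resistance until it reached the bushing. The bushing then moved at about 10 N, and the wrist camera's depth showed it 10.4 mm proud of the face, so it rose about 12.4 mm.
- **Tool:** I lowered it until the bench took its weight, within about 1 mm of where it had stood. It is upright in the last pictures.
- **Bushing:** I drew it out with the gripper and lowered it to contact near the tray's centre. From above it shows as a clean ring, so it is standing on its end.
- **Everything else:** The new brass bushing, lead screw, spanner, screwdriver, jar and tile look unmoved in the last scene and top pictures.

Two readings were unexpected:
- **Grip width:** the gripper read 22.6 mm on the 24 mm bushing, but the hold did not slip.
- **Side force:** the push screw showed a brief sideways force of about 3 N when it first touched the bushing.

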